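# Finish the row of dip dishes on the serving tray

## Task

Set the two white porcelain dip dishes that stand on the turntable onto the two empty dark rounds of the wooden tray, one on each, so that with the white dish already there the three stand upright in a neat, evenly spaced row. Set them down gently, do not drop them, and leave the dish that is already on the tray on its round.

Things in the scene. Friction and masses are not known exactly. Their poses are not given: they have to be found in the camera images.
- dish_a_mid (a point): White porcelain dip dish on the olive wood turntable (fixed, top at 30 mm), to be moved; 50 mm across at the foot, 52 at the rim, 40 high, wall 3.5, open on top, about 100 g. Point: its centre, 20 mm above its underside, z up. Beside it, dishes and burner cup 100 mm or more apart: a blue dish of the same shape, chrome burner cup (62 wide, 40 high), lidded jar (52, 68), white fondue pot (136, 80; its handle up to 90 high).
- dish_b_mid (a point): The other white round porcelain dip dish on the turntable, to be moved (the two may go to either empty round); 50 mm across at the foot, 52 at the rim, 40 high, wall 3.5, open on top, about 100 g. Point: its centre, 20 mm above its underside, z up.
- dish_c_mid (a point): The white round porcelain dip dish that already stands on the tray, on the end round at the tray's +x; it stays there; 50 mm across at the foot, 52 at the rim, 40 high, wall 3.5, open on top, about 100 g. Point: its centre, 20 mm above its underside, z up.
- tray: Light wood tray, 290 mm (x) by 140 (y), fixed. Origin: centre of its underside on the work surface, z up. Its floor is 12 mm above; a rim 6 mm wide stands 6 above the floor all round. Three flat dark rounds, 62 mm across, flush, lie in a row along x at -85, 0 and +85 mm, y = 0. The +85 round holds dish_c; those at 0 and -85 are empty.
Not all that is in view belongs to the job. Leave any orange or red look-alike of the part that bears dish_a_mid alone. Leave any red look-alike of the part that bears dish_c_mid alone.

How it is judged:
At the end, for the whole second after the job is handed in: The two white dishes from the turntable stand one on each of the tray's two empty rounds, and the third white dish on its own end round: each centre within 15 mm of its round's centre along and across the tray, on the tray's floor, upright within 10 degrees, at rest (x of dish_c_mid in the frame of tray between 0.07 and 0.1 m and y of dish_c_mid in the frame of tray between -0.015 and 0.015 m and z of dish_c_mid in the frame of tray between 0.026 and 0.038 m and angle between dish_c_mid's own z axis and vertical below 0.17 rad and (((x of dish_a_mid in the frame of tray between -0.015 and 0.015 m and y of dish_a_mid in the frame of tray between -0.015 and 0.015 m and z of dish_a_mid in the frame of tray between 0.026 and 0.038 m and angle between dish_a_mid's own z axis and vertical below 0.17 rad) and (x of dish_b_mid in the frame of tray between -0.1 and -0.07 m and y of dish_b_mid in the frame of tray between -0.015 and 0.015 m and z of dish_b_mid in the frame of tray between 0.026 and 0.038 m and angle between dish_b_mid's own z axis and vertical below 0.17 rad)) or ((x of dish_b_mid in the frame of tray between -0.015 and 0.015 m and y of dish_b_mid in the frame of tray between -0.015 and 0.015 m and z of dish_b_mid in the frame of tray between 0.026 and 0.038 m and angle between dish_b_mid's own z axis and vertical below 0.17 rad) and (x of dish_a_mid in the frame of tray between -0.1 and -0.07 m and y of dish_a_mid in the frame of tray between -0.015 and 0.015 m and z of dish_a_mid in the frame of tray between 0.026 and 0.038 m and angle between dish_a_mid's own z axis and vertical below 0.17 rad))) and linear speed of each of dish_a, dish_b, dish_c below 0.02 m/s); the robot touches nothing.
It fails at once if a white dish is dropped or thrown onto the tray (reaches it faster than 0.7 m/s, a fall of about 25 mm) ((x of dish_a_mid in the frame of tray between -0.14 and 0.14 m and y of dish_a_mid in the frame of tray between -0.065 and 0.065 m and z of dish_a_mid in the frame of tray below 0.055 m and linear speed of dish_a above 0.7 m/s) or (x of dish_b_mid in the frame of tray between -0.14 and 0.14 m and y of dish_b_mid in the frame of tray between -0.065 and 0.065 m and z of dish_b_mid in the frame of tray below 0.055 m and linear speed of dish_b above 0.7 m/s)).
It also fails if it takes over 64 s, if anything falls off the work surface, if the arm or the gripper's body presses on something with over 40 N, if the wrist force passes 120 N, or if a joint passes its speed limit or range.

## Robot

A 7-joint arm with a two-finger parallel gripper is mounted at the origin on the work surface. World frame = base frame: x ahead of the robot, y to its left, z up, the work surface at z = 0. Lengths are in m, angles in rad, forces in N, time in s.
With the tool pointing down it reaches from about 0.425 to 0.95 m from the base axis. Payload 16.7 kg.
Tool frame: the origin (TCP) lies at the very end of the fingers, on their centre line; the grasp point (between the pads) lies r.hold_point_z behind it (r.hold_point_z is the distance from the TCP to the grasp point, in m); z points along the fingers, y is the direction in which the jaws open and shut (so a half turn about z gives the same grasp; the last joint's range is limited). The gripper opens to 94 mm and grips with 3 to 60 N. Pads are 16 mm wide; open, the fingers measure 119 mm over their backs; the gripper's body (75 mm by 177 mm) begins 78 mm behind the grasp point.
Start: joints at [1.085, 0.426, 0.074, 1.606, -0.034, 1.111, -0.067], TCP at [0.222, -0.637, 0.205] pointing down, gripper open.
Joint ranges: [-2.85, 2.85], [-0.5, 2.14], [-1.23, 1.37], [0.21, 2.46], [-1.02, 4.16], [0.16, 2.05], [-2.73, 2.73]. Speed limits (rad/s): [1.89, 1.89, 2.39, 2.39, 3.01, 3.01, 3.01].

## Interface

Orientations are given as a unit quaternion [w, x, y, z].
In Python, from rig import sensors, optics, order, r gives the robot as it stands.
- The arm moves only by the tool jog_arm, never from a script. Its argument "moves" is a list of rows, each a list of 5 numbers: the shift along the world's x, y, z in m, then the turn about the world's z in rad, then the finger opening in m, from 0 to 0.094. In form: [[dx, dy, dz, roll, claw], ...]. A call has 1 to 10 rows; each row shifts and turns the commanded pose from where the row before left it; what a row does not reach is not made up. A row lasts 1/8 s, in which the tool goes at most 62.5 mm and 10.7 degrees, less where a joint would pass 70% of its speed; a pose out of reach is approached as far as the arm can. A call is refused whole if a number of a shift passes 0.0625 or a number of a turn 0.188, either way. A call with a gripper value outside its range is refused whole. The fingers move at their own pace and stop on an object; "force" is the grip in N (left out, the last holds). Time passes only in rows, so rows that do not move let the fingers close. It gives the time, the measured TCP pose, the force and the opening at its end, in the units of the state.
- sensors.read_state(): the state, without advancing time (a new reading comes with each control period).
- optics.snapshot(name): name is "scene" or "top" or "wrist"; returns a dict with "image" (480x640x3 uint8, red, green, blue), "fx", "fy", "cx", "cy" (pixels), "eye" and "rotation" of the camera in the world; the wrist camera has in their place "tool_from_camera" (4x4, takes a point from camera to tool coordinates, whose origin is the TCP and whose axes are the flange's). Camera axes: x right, y down, z forward; pixel columns grow to the right and rows downward; lengths in m; the calibration is good to about 2 mm. A picture is of the moment at which its call begins: read the wrist's pose just before it. There is no depth.
- order.sign_off(): hands the job in, once; it reports no verdict.
The state is a dict: "time_s": time; "joints": joint angles; "dq": joint speeds; "tau": joint torques, N m; "position": TCP position; "ee_rot": TCP orientation; "contact_force": force on the tool from outside, world axes, zero at the start; "wrist_torque": the same for the moment, N m; "finger_gap": finger opening in m.
Only numpy, scipy, OpenCV 4.12 (cv2) and the standard library are available. Lean on these libraries where they do the work, as an engineer would, in place of code of your own. Each camera call takes 0.05 s, during which the arm holds its last target.

## Working session

There is one attempt and no reset: what is moved stays moved. The work goes in short steps, Python scripts to look and compute and a tool call to move; the robot and the scene stay as the last step left them, time stands still between calls to the robot, and variables do not carry over. Pictures are saved under pics/ and viewed, and the job is handed in when it is done.

Besides the shell and the picture viewer there is one more tool, called after "Request:" by a JSON object that holds its "method" and its "body". jog_arm: Moves the arm, as the interface text tells. Its arguments: {"type":"object","properties":{"moves":{"type":"array","items":{"type":"array","items":{"type":"number"}}},"force":{"type":"number"}},"required":["moves"]}

```bash
mkdir -p pics
python3 - <<'E'
from rig import sensors, optics, order, r
import cv2, numpy as np
s=sensors.read_state(); print({k:np.round(v,3).tolist() for k,v in s.items()}, r.hold_point_z)
for n in ["scene","top","wrist"]:
    d=optics.snapshot(n); cv2.imwrite(f"pics/{n}0.png",d["image"][:,:,::-1])
    print(n,{k:np.round(v,4).tolist() for k,v in d.items() if k!="image"})
E
```

```text
{'time_s': 0.0, 'joints': [1.085, 0.427, 0.074, 1.607, -0.034, 1.111, -0.067], 'dq': [0.0, -0.001, -0.001, 0.001, -0.001, 0.001, 0.001], 'tau': [0.0, -93.583, 3.666, -45.419, -0.049, 0.02, 0.0], 'position': [0.222, -0.637, 0.205], 'ee_rot': [-0.001, 0.986, 0.167, -0.0], 'contact_force': [-0.63, -0.122, 0.259], 'wrist_torque': [0.022, 0.033, 0.032], 'finger_gap': 0.094} 0.0188
scene {'fx': 556.8072, 'fy': 556.8072, 'cx': 312.0341, 'cy': 243.2829, 'eye': [1.2918, 0.3964, 0.6], 'rotation': [-0.2232, 0.4216, 0.7688, -0.4259]}
top {'fx': 596.7646, 'fy': 596.7646, 'cx': 323.5288, 'cy': 241.4436, 'eye': [0.4242, -0.0947, 1.0782], 'rotation': [0.0591, -0.6971, 0.7129, -0.0481]}
wrist {'fx': 382.5463, 'fy': 382.5463, 'cx': 315.7645, 'cy': 236.8862, 'tool_from_camera': [[-0.0008, -0.9713, -0.2378, 0.0683], [1.0, -0.0006, -0.0009, 0.0], [0.0007, -0.2378, 0.9713, -0.1783], [0.0, 0.0, 0.0, 1.0]]}
```

View pics/top0.png

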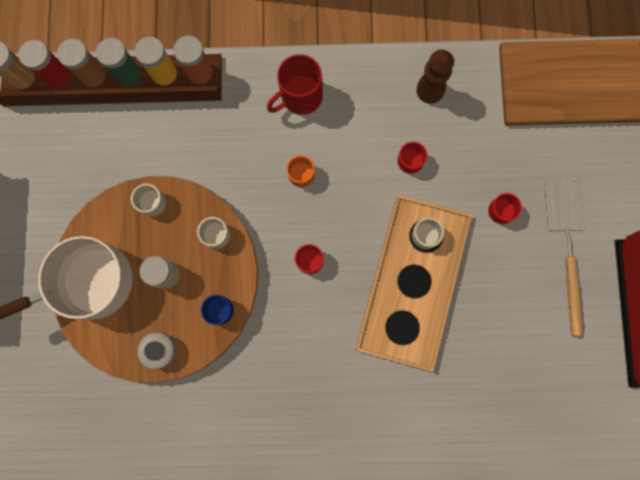

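View pics/scene0.png

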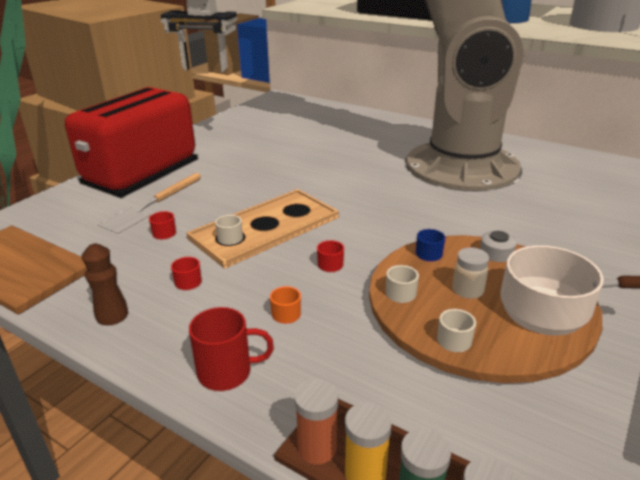

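View pics/wrist0.png

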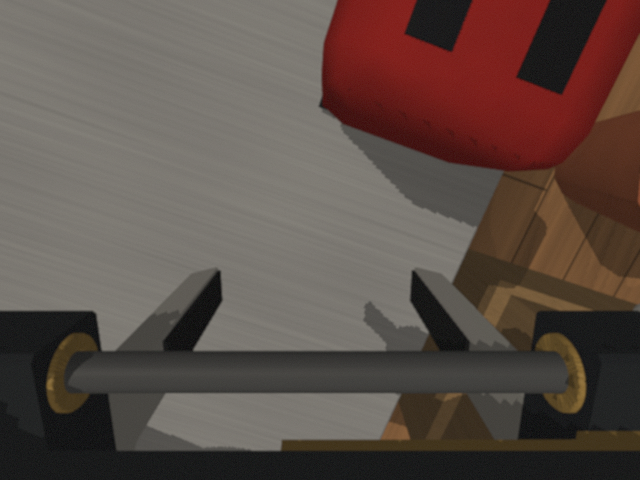

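The top view (with the scene view to confirm) shows these candidates for the white dishes:
- White open dishes on the turntable: (148,200) and (213,233). I choose these two.
- Lidded jar, closed with a grey lid: (157,272).
- Chrome burner cup: (156,351).
- Blue dish: (217,310).
- Dish_c on the tray: (428,235), which stays.
- Red and orange cups: (309,259), (412,157), (506,208) and (301,171), to be left alone.
- Pot: (86,279).

The empty rounds are at (414,281) and (402,327). Next is a close crop and the measurements.

```bash
cat > h.py <<'E'
from rig import sensors, optics, order, r
import cv2, numpy as np
from scipy.spatial.transform import Rotation as R
def rot(q): q=np.array(q); return R.from_quat(q[[1,2,3,0]]).as_matrix()
def cam(n):
    s=sensors.read_state(); d=optics.snapshot(n)
    if n=="wrist":
        T=np.array(d["tool_from_camera"]); Rt=rot(s["ee_rot"])
        d["M"]=Rt@T[:3,:3]; d["eye"]=Rt@T[:3,3]+np.array(s["position"])
    else: 
        d["M"]=rot(d["rotation"]); d["eye"]=np.array(d["eye"])
    return d
def cast(d,u,v,z):
    ray=d["M"]@np.array([(u-d["cx"])/d["fx"],(v-d["cy"])/d["fy"],1.]); e=d["eye"]
    return e+ray*(z-e[2])/ray[2]
def proj(d,p):
    c=d["M"].T@(np.array(p)-d["eye"]); return np.array([d["fx"]*c[0]/c[2]+d["cx"],d["fy"]*c[1]/c[2]+d["cy"]])
E
python3 - <<'E'
from h import *
d=cam("top"); im=d["image"]; hsv=cv2.cvtColor(im,cv2.COLOR_RGB2HSV)
for (u,v) in [(148,200),(213,233),(428,235),(157,272),(90,115)]: print((u,v),cast(d,u,v,.07).round(3), im[v,u])
print("rows", [im[200,u].tolist() for u in range(125,172,3)])
# rounds
m=((im.max(2)<45)*255).astype(np.uint8); m[:, :350]=0; m[:,480:]=0; m[:190]=0;m[380:]=0
for c in cv2.findContours(m,0,1)[0]:
    if cv2.contourArea(c)>300:
        (u,v),ax,a=cv2.fitEllipse(c); print("round",u,v,ax,cast(d,u,v,.012).round(4))
# tray mask (wood) 
c=cv2.resize(im[170:390,40:260],None,fx=3.5,fy=3.5,interpolation=2)[:600,:770]; cv2.imwrite("pics/c1.png",c[:,:,::-1].copy()[:600])
c=cv2.resize(im[185:385,345:485],None,fx=3,fy=3,interpolation=2); cv2.imwrite("pics/c2.png",c[:,:,::-1])
E
```

```text
(148, 200) [0.659 0.223 0.07 ] [126 115  94]
(213, 233) [0.598 0.109 0.07 ] [127 116  96]
(428, 235) [ 0.585 -0.259  0.07 ] [187 169 141]
(157, 272) [0.533 0.204 0.07 ] [161 150 134]
(90, 115) [0.816 0.33  0.07 ] [161 150 135]
rows [[139, 89, 48], [134, 84, 46], [180, 156, 123], [99, 90, 73], [101, 92, 76], [119, 110, 90], [125, 114, 94], [128, 116, 95], [125, 114, 94], [127, 115, 95], [191, 174, 142], [206, 189, 157], [98, 90, 74], [93, 83, 67], [89, 56, 30], [93, 60, 33]]
round 402.0281066894531 327.35479736328125 (30.459430694580078, 31.525482177734375) [ 0.4308 -0.2151  0.012 ]
round 414.0314636230469 281.0135498046875 (29.980012893676758, 30.911237716674805) [ 0.5122 -0.2398  0.012 ]
```

View pics/c1.png

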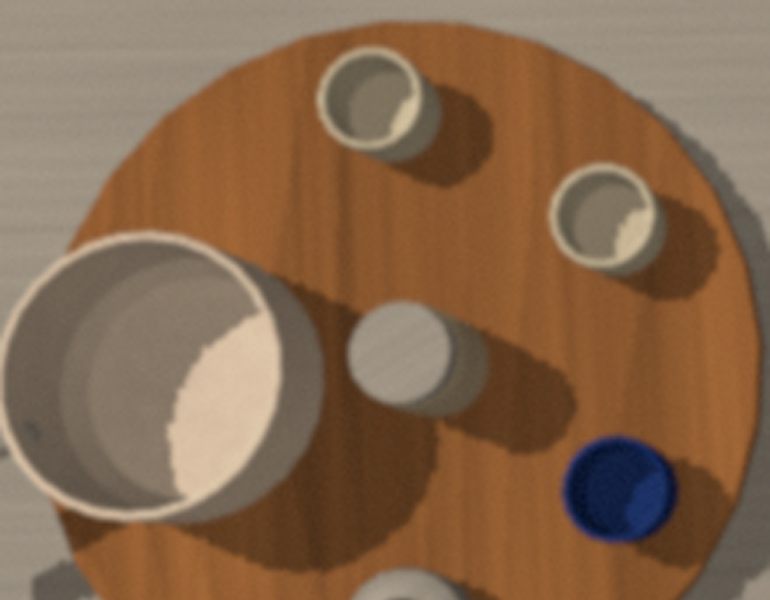

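View pics/c2.png

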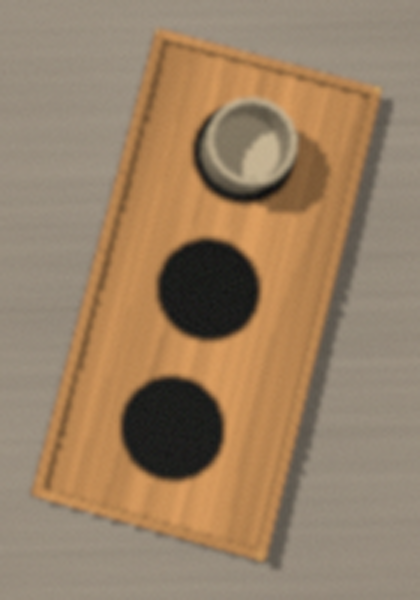

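The crops confirm that both white open dishes stand clear of their neighbours, with rim centres near top pixels (145.7,198.3) and (212.3,231.7). The two empty black rounds are clean. Next I'll refine the positions and cross-check them in the scene view.

Run:
```python
from h import *
d=cam("top"); im=d["image"]; g=cv2.cvtColor(im,cv2.COLOR_RGB2GRAY)
sc=cam("scene"); im2=sc["image"].copy()
for n,(u,v),z in [("d1",(145.7,198.3),.07),("d2",(212.3,231.7),.07),("c",(428,232.5),.052)]:
    x0,y0=int(u)-26,int(v)-26
    k=cv2.resize(g[y0:y0+52,x0:x0+52],None,fx=6,fy=6,interpolation=cv2.INTER_CUBIC)
    H=cv2.HoughCircles(cv2.GaussianBlur(k,(7,7),2),cv2.HOUGH_GRADIENT,1,30,param1=80,param2=15,minRadius=75,maxRadius=100)
    if H is not None:
      for h in H[0][:3]: 
        uu,vv=x0+(h[0]+.5)/6-.5,y0+(h[1]+.5)/6-.5; print(n,"hough",uu.round(1),vv.round(1),h[2]/6,cast(d,uu,vv,z).round(4))
    p=cast(d,u,v,z); print(n,p.round(4),"az",np.arctan2(p[1],p[0]).round(3),"scene px",proj(sc,p).round(1))
    cv2.circle(im2,tuple(int(round(x)) for x in proj(sc,p)),2,(255,0,255),-1)
for p in [(.4308,-.2151,.012),(.5122,-.2398,.012)]: cv2.circle(im2,tuple(int(round(x)) for x in proj(sc,p)),2,(255,0,255),-1)
c=cv2.resize(im2[170:390,180:500],None,fx=2.5,fy=2.5); cv2.imwrite("pics/s1.png",c[:,:,::-1])
```

```text
d1 [0.6617 0.2267 0.07  ] az 0.33 scene px [456.6 319.4]
d2 [0.6001 0.1102 0.07  ] az 0.182 scene px [401.6 273.6]
c hough 425.5 235.2 16.566668 [ 0.5882 -0.2578  0.052 ]
c [ 0.5927 -0.2623  0.052 ] az -0.417 scene px [229.2 220.9]
```

View pics/s1.png

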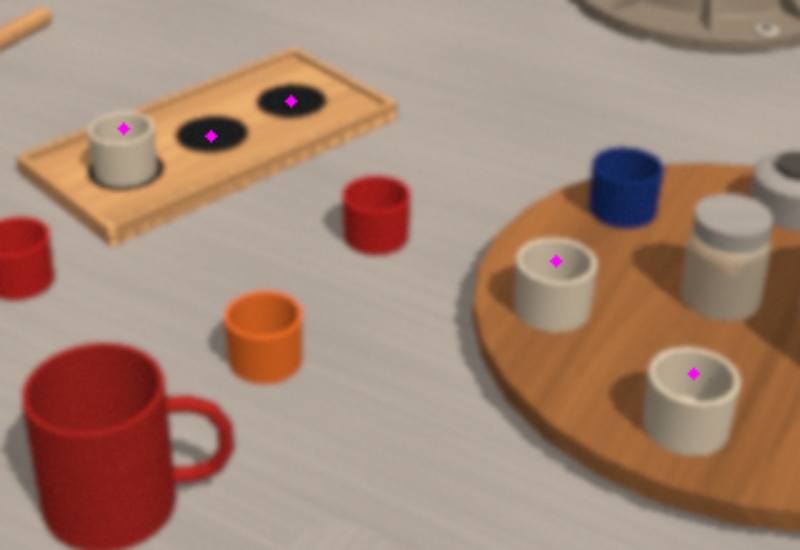

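Projected into the scene view, the magenta marks land on the rim centres at (402,274), (457,319) and (229,221) and on both rounds, so the two cameras agree. I'll go to the nearer dish first, at (0.600, 0.110).

Request:
{"method": "jog_arm", "body": {"moves": [[0.027, 0.053, 0, -0.063, 0.094], [0.027, 0.053, 0, -0.063, 0.094], [0.027, 0.053, 0, -0.063, 0.094], [0.027, 0.053, 0, -0.063, 0.094], [0.027, 0.053, 0, -0.063, 0.094], [0.027, 0.053, 0, -0.063, 0.094], [0.027, 0.053, 0, -0.063, 0.094], [0.027, 0.053, 0, -0.063, 0.094], [0.027, 0.053, 0, -0.063, 0.094], [0.027, 0.053, 0, -0.063, 0.094]], "force": 15}}

```text
time_s: 1.55
position: [0.493, -0.1055, 0.2058]
ee_rot: [0.0, 0.989, -0.148, 0.0]
contact_force: [0.1, -1.0, 1.5]
finger_gap: 0.0941
```

Request:
{"method": "jog_arm", "body": {"moves": [[0.027, 0.054, 0, 0, 0.094], [0.027, 0.054, 0, 0, 0.094], [0.027, 0.054, 0, 0, 0.094], [0.026, 0.0535, 0, 0, 0.094], [0, 0, 0, 0, 0.094], [0, 0, 0, 0, 0.094]]}}

```text
time_s: 2.3
position: [0.5991, 0.1078, 0.2051]
ee_rot: [0.0, 0.989, -0.147, -0.0]
contact_force: [-0.4, -0.1, 0.4]
finger_gap: 0.0941
```

Run:
```python
from h import *
s=sensors.read_state(); print(s["position"],s["ee_rot"],np.round(s["joints"],2))
d=cam("wrist"); im=d["image"].copy()
for p in [(.6001,.1102,.07),(.6617,.2267,.07)]:
    u=proj(d,p); print(u.round(1))
    cv2.circle(im,tuple(int(round(x)) for x in u),2,(255,0,255),-1)
    a=np.linspace(0,6.28,60); pts=np.array([proj(d,(p[0]+.026*np.cos(t),p[1]+.026*np.sin(t),.07)) for t in a]).astype(np.int32)
    cv2.polylines(im,[pts],True,(0,255,0),1)
cv2.imwrite("pics/w1.png",im[:,:,::-1])
```

```text
[0.59913972 0.10782342 0.20512054] [ 2.47420437e-04  9.89204674e-01 -1.46539986e-01 -2.91396944e-04] [-0.02  0.34 -0.33  1.74  0.12  1.08 -2.26]
[312.6 226.8]
[155.2 197. ]
```

View pics/w1.png

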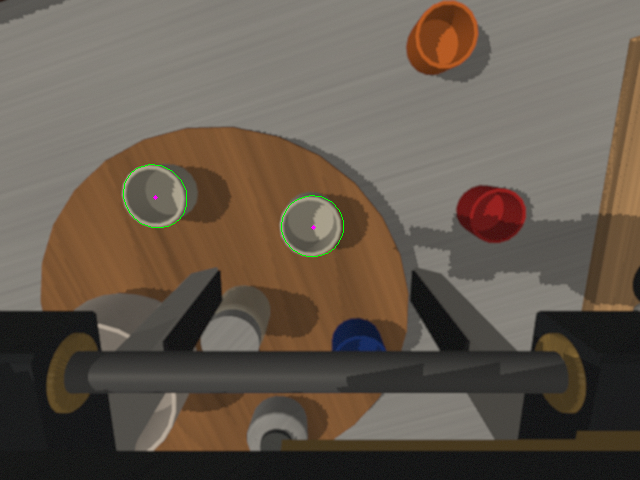

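The wrist view shows the rim of the target dish centred at (313,227) and the other at (155,197). Both predicted circles match to within about a pixel, and the finger paths are clear. Descending now.

Request:
{"method": "jog_arm", "body": {"moves": [[0.001, 0.002, -0.04, 0, 0.094], [0, 0, -0.04, 0, 0.094], [0, 0, -0.04, 0, 0.094], [0, 0, -0.025, 0, 0.094], [0, 0, -0.02, 0, 0.094], [0, 0, 0, 0, 0.094], [0, 0, 0, 0, 0.094]]}}

```text
time_s: 3.22
position: [0.601, 0.1101, 0.0415]
ee_rot: [-0.0, 0.989, -0.147, 0.001]
contact_force: [-0.2, -0.5, -0.3]
finger_gap: 0.094
```

Request:
{"method": "jog_arm", "body": {"moves": [[0, 0, 0, 0, 0.045], [0, 0, 0, 0, 0.045], [0, 0, 0, 0, 0.045], [0, 0, 0, 0, 0.045], [0, 0, 0, 0, 0.045], [0, 0, 0, 0, 0.045]], "force": 15}}

```text
time_s: 3.98
position: [0.6005, 0.1104, 0.0405]
ee_rot: [-0.0, 0.989, -0.147, 0.0]
contact_force: [1.1, 0.5, 2.2]
finger_gap: 0.0509
```

The fingers stopped at 50.9 mm, so the dish is held. Lifting.

Request:
{"method": "jog_arm", "body": {"moves": [[0, 0, 0.01, 0, 0.045], [0, 0, 0.02, 0, 0.045], [0, 0, 0.03, 0, 0.045], [0, 0, 0.03, 0, 0.045], [0, 0, 0.02, 0, 0.045], [0, 0, 0, 0, 0.045]]}}

```text
time_s: 4.72
position: [0.6013, 0.1104, 0.1524]
ee_rot: [-0.0, 0.989, -0.147, 0.001]
contact_force: [-0.0, 0.4, -0.9]
finger_gap: 0.0509
```

Run:
```python
from h import *
s=sensors.read_state(); print(s["position"],s["finger_gap"],s["contact_force"])
d=cam("wrist"); cv2.imwrite("pics/w2.png",d["image"][:,:,::-1])
d=cam("scene"); cv2.imwrite("pics/s2.png",d["image"][:,:,::-1])
```

```text
[0.60126253 0.11035825 0.15242   ] 0.05086133888021107 [-0.01767232  0.42139915 -0.9222692 ]
```

View pics/w2.png

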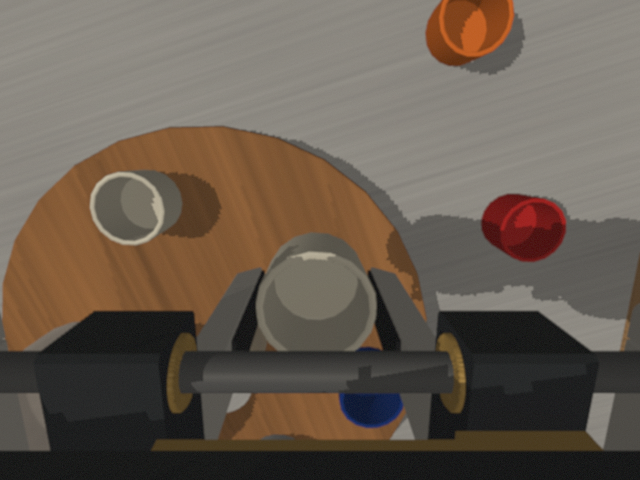

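View pics/s2.png

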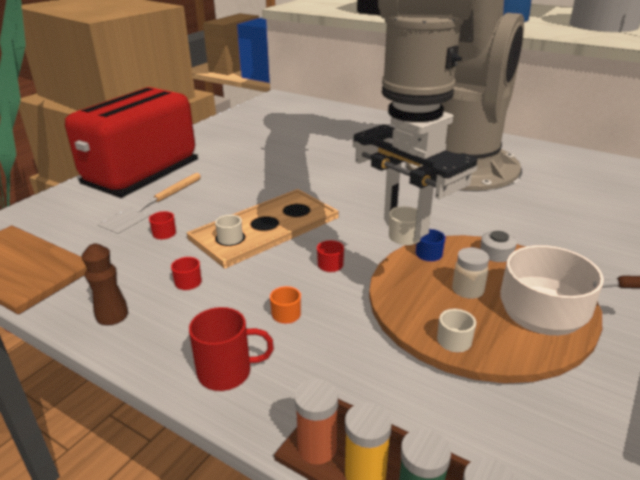

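The dish is held level between the fingers at wrist pixel (316,300), and the scene view shows it upright. Carrying it to the near (-85) round at (0.431, -0.215).

Request:
{"method": "jog_arm", "body": {"moves": [[-0.01, -0.02, 0, 0, 0.045], [-0.02, -0.04, 0, 0, 0.045], [-0.022, -0.042, 0, 0, 0.045], [-0.022, -0.042, 0, 0, 0.045], [-0.022, -0.042, 0, 0, 0.045], [-0.022, -0.042, 0, 0, 0.045], [-0.022, -0.042, 0, 0, 0.045], [-0.02, -0.035, 0, 0, 0.045], [-0.01, -0.02, 0, 0, 0.045], [0, 0, 0, 0, 0.045]]}}

```text
time_s: 6.08
position: [0.4284, -0.2165, 0.1497]
ee_rot: [0.0, 0.989, -0.148, -0.001]
contact_force: [-0.5, 0.4, -1.4]
finger_gap: 0.0505
```

Request:
{"method": "jog_arm", "body": {"moves": [[0, 0, -0.03, 0, 0.045], [0, 0, -0.03, 0, 0.045], [0, 0, -0.02, 0, 0.045], [0, 0, 0, 0, 0.045], [0, 0, 0, 0, 0.045]]}}

```text
time_s: 6.7
position: [0.4307, -0.2145, 0.071]
ee_rot: [-0.0, 0.989, -0.146, 0.0]
contact_force: [0.5, 0.7, -0.4]
finger_gap: 0.0507
```

Run:
```python
from h import *
s=sensors.read_state(); print(s["position"],s["ee_rot"],s["finger_gap"],np.round(s["joints"],2)); p=np.array(s["position"])
print("to go", np.array([.4308,-.2151])-p[:2])
d=cam("wrist"); cv2.imwrite("pics/w3.png",d["image"][:,:,::-1])
```

```text
[ 0.43069016 -0.21449387  0.07095559] [-6.70675190e-05  9.89230871e-01 -1.46363451e-01  1.37472392e-04] 0.050705071981801506 [ 0.48  0.3  -0.17  2.14  0.08  0.7  -1.61]
to go [ 0.00010984 -0.00060613]
```

View pics/w3.png

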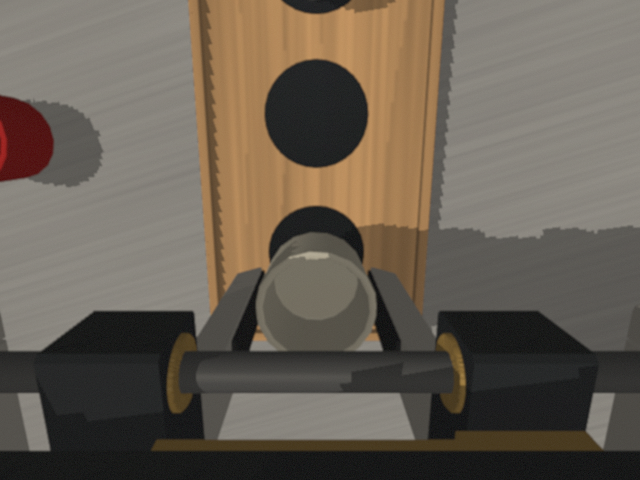

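The held dish sits over the near round, the tray axis is vertical in the view, and the next round is at (316,113). I'll lower it slowly to TCP z ≈ 0.0225.

Request:
{"method": "jog_arm", "body": {"moves": [[0, -0.0005, -0.015, 0, 0.045], [0, 0, -0.012, 0, 0.045], [0, 0, -0.01, 0, 0.045], [0, 0, -0.005, 0, 0.045], [0, 0, -0.003, 0, 0.045], [0, 0, -0.002, 0, 0.045], [0, 0, -0.0015, 0, 0.045], [0, 0, 0, 0, 0.045], [0, 0, 0, 0, 0.045]]}}

```text
time_s: 7.88
position: [0.4306, -0.2154, 0.0223]
ee_rot: [0.0, 0.989, -0.147, 0.0]
contact_force: [-2.1, 0.9, 5.9]
finger_gap: 0.051
```

Contact of about 6 N upward shows the dish is resting on the floor. Releasing and lifting.

Request:
{"method": "jog_arm", "body": {"moves": [[0, 0, 0, 0, 0.056], [0, 0, 0, 0, 0.062], [0, 0, 0, 0, 0.072], [0, 0, 0, 0, 0.075], [0, 0, 0, 0, 0.075], [0, 0, 0.02, 0, 0.075], [0, 0, 0.03, 0, 0.075], [0, 0, 0.04, 0, 0.09], [0, 0, 0.04, 0, 0.094], [0, 0, 0, 0, 0.094]]}}

```text
time_s: 9.12
position: [0.4319, -0.2159, 0.1546]
ee_rot: [0.001, 0.989, -0.147, 0.002]
contact_force: [0.1, -0.4, -1.1]
finger_gap: 0.0939
```

Run:
```python
from h import *
s=sensors.read_state(); print(s["position"])
d=cam("wrist"); cv2.imwrite("pics/w4.png",d["image"][:,:,::-1])
```

```text
[ 0.43191662 -0.21592007  0.15464174]
```

View pics/w4.png

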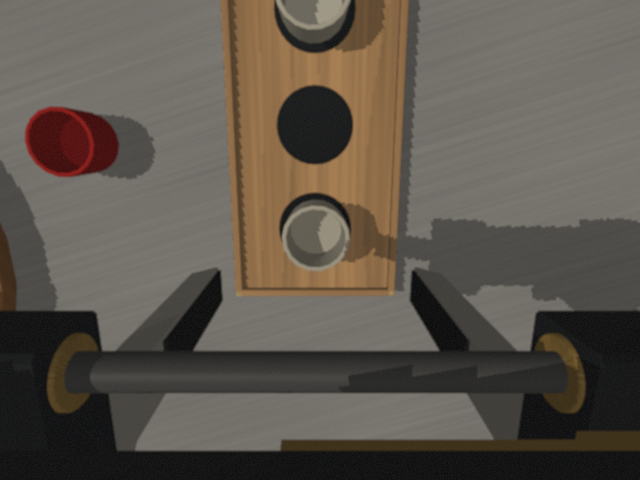

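The dish stands upright on its round at (315,237), and the centre round at (315,124) is free. Going for the second dish at (0.662, 0.227).

Request:
{"method": "jog_arm", "body": {"moves": [[0.015, 0.03, 0.01, 0, 0.094], [0.025, 0.05, 0, 0, 0.094], [0.025, 0.05, 0, 0, 0.094], [0.025, 0.05, 0, 0, 0.094], [0.025, 0.05, 0, 0, 0.094], [0.025, 0.05, 0, 0, 0.094], [0.025, 0.05, 0, 0, 0.094], [0.025, 0.045, 0, 0, 0.094], [0.025, 0.042, 0, 0, 0.094], [0.015, 0.025, 0, 0, 0.094]]}}

```text
time_s: 10.42
position: [0.6602, 0.2292, 0.1597]
ee_rot: [0.0, 0.989, -0.146, -0.001]
contact_force: [-0.3, -1.7, 0.0]
finger_gap: 0.0944
```

Request:
{"method": "jog_arm", "body": {"moves": [[0, 0, 0, 0, 0.094], [0, 0, 0, 0, 0.094]]}}

```text
time_s: 10.68
position: [0.6597, 0.2258, 0.1606]
ee_rot: [0.001, 0.989, -0.147, -0.001]
contact_force: [0.5, 0.2, -0.4]
finger_gap: 0.0938
```

Run:
```python
from h import *
s=sensors.read_state(); print(s["position"],s["ee_rot"],np.round(s["joints"],2)); print("to go",np.array([.6617,.2267])-s["position"][:2])
d=cam("wrist"); im=d["image"].copy()
a=np.linspace(0,6.28,60); pts=np.array([proj(d,(.6617+.026*np.cos(t),.2267+.026*np.sin(t),.07)) for t in a]).astype(np.int32)
cv2.polylines(im,[pts],True,(0,255,0),1)
cv2.imwrite("pics/w5.png",im[:,:,::-1])
```

```text
[0.65973315 0.22581086 0.16058365] [ 6.01921427e-04  9.89177347e-01 -1.46721461e-01 -7.92221549e-04] [-0.17  0.52 -0.36  1.57  0.2   1.08 -2.44]
to go [0.00196685 0.00088914]
```

View pics/w5.png

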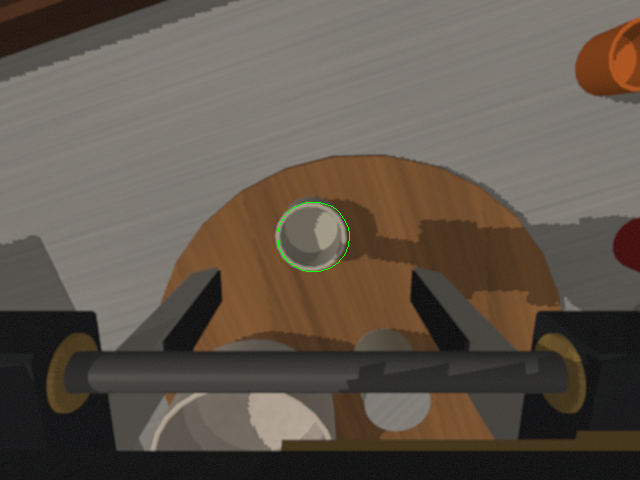

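The predicted circle matches the dish at (313,237), and nothing is near the finger paths. Descending.

Request:
{"method": "jog_arm", "body": {"moves": [[0.002, 0.001, -0.03, 0, 0.094], [0, 0, -0.04, 0, 0.094], [0, 0, -0.03, 0, 0.094], [0, 0, -0.02, 0, 0.094], [0, 0, 0, 0, 0.094], [0, 0, 0, 0, 0.094]]}}

```text
time_s: 11.48
position: [0.663, 0.2278, 0.0432]
ee_rot: [-0.0, 0.989, -0.147, 0.001]
contact_force: [-0.8, 0.1, 0.3]
finger_gap: 0.0936
```

Request:
{"method": "jog_arm", "body": {"moves": [[0, 0, 0, 0, 0.045], [0, 0, 0, 0, 0.045], [0, 0, 0, 0, 0.045], [0, 0, 0, 0, 0.045], [0, 0, 0, 0, 0.045], [0, 0, 0, 0, 0.045]]}}

```text
time_s: 12.22
position: [0.6624, 0.2278, 0.042]
ee_rot: [-0.0, 0.989, -0.147, 0.0]
contact_force: [0.4, 0.3, 1.4]
finger_gap: 0.052
```

Request:
{"method": "jog_arm", "body": {"moves": [[0, 0, 0.01, 0, 0.045], [0, 0, 0.02, 0, 0.045], [0, 0, 0.03, 0, 0.045], [0, 0, 0.03, 0, 0.045], [0, 0, 0.02, 0, 0.045], [0, 0, 0, 0, 0.045]]}}

```text
time_s: 12.98
position: [0.6632, 0.2281, 0.1541]
ee_rot: [-0.001, 0.989, -0.147, 0.001]
contact_force: [0.2, -0.1, -1.1]
finger_gap: 0.0516
```

Request:
{"method": "jog_arm", "body": {"moves": [[-0.01, -0.03, 0, 0, 0.045], [-0.018, -0.055, 0, 0, 0.045], [-0.018, -0.055, 0, 0, 0.045], [-0.018, -0.055, 0, 0, 0.045], [-0.018, -0.055, 0, 0, 0.045], [-0.018, -0.055, 0, 0, 0.045], [-0.018, -0.055, 0, 0, 0.045], [-0.018, -0.055, 0, 0, 0.045], [-0.01, -0.035, 0, 0, 0.045], [-0.004, -0.018, 0, 0, 0.045]]}}

```text
time_s: 14.22
position: [0.5111, -0.2421, 0.1511]
ee_rot: [-0.0, 0.989, -0.148, -0.001]
contact_force: [0.1, 0.7, -2.0]
finger_gap: 0.0519
```

Request:
{"method": "jog_arm", "body": {"moves": [[0, 0, 0, 0, 0.045], [0, 0, -0.02, 0, 0.045], [0, 0, -0.03, 0, 0.045], [0, 0, -0.02, 0, 0.045], [0, 0, 0, 0, 0.045], [0, 0, 0, 0, 0.045]]}}

```text
time_s: 14.98
position: [0.5132, -0.2393, 0.0826]
ee_rot: [-0.0, 0.989, -0.146, 0.0]
contact_force: [0.8, 0.1, -0.9]
finger_gap: 0.0517
```

Run:
```python
from h import *
s=sensors.read_state(); print(s["position"],s["ee_rot"],s["finger_gap"]); print("to go",np.array([.5122,-.2398])-s["position"][:2])
d=cam("wrist"); cv2.imwrite("pics/w6.png",d["image"][:,:,::-1])
```

```text
[ 0.51319933 -0.23928287  0.08260733] [-1.35507631e-04  9.89303315e-01 -1.45872639e-01  3.23992548e-04] 0.05165213022700578
to go [-0.00099933 -0.00051713]
```

View pics/w6.png

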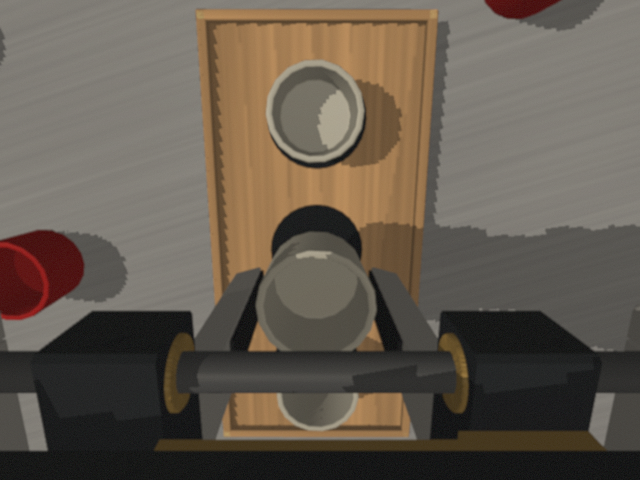

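The second dish hangs over the centre round, with dish_c at (315,111) and the placed dish at (316,395). Lowering slowly.

Request:
{"method": "jog_arm", "body": {"moves": [[-0.001, -0.0005, -0.02, 0, 0.045], [0, 0, -0.015, 0, 0.045], [0, 0, -0.01, 0, 0.045], [0, 0, -0.006, 0, 0.045], [0, 0, -0.003, 0, 0.045], [0, 0, -0.002, 0, 0.045], [0, 0, -0.0015, 0, 0.045], [0, 0, -0.001, 0, 0.045], [0, 0, 0, 0, 0.045], [0, 0, 0, 0, 0.045]]}}

```text
time_s: 16.27
position: [0.5115, -0.2408, 0.0239]
ee_rot: [0.0, 0.989, -0.147, 0.0]
contact_force: [-1.5, -0.3, 4.3]
finger_gap: 0.0517
```

The upward contact of 4.3 N shows it is seated. Releasing, lifting straight up, then backing off.

Request:
{"method": "jog_arm", "body": {"moves": [[0, 0, 0, 0, 0.056], [0, 0, 0, 0, 0.062], [0, 0, 0, 0, 0.072], [0, 0, 0, 0, 0.075], [0, 0, 0, 0, 0.075], [0, 0, 0.02, 0, 0.075], [0, 0, 0.03, 0, 0.075], [0, 0, 0.04, 0, 0.075], [0, 0, 0.05, 0, 0.075], [0, 0, 0.04, 0, 0.075]]}}

```text
time_s: 17.52
position: [0.5115, -0.2408, 0.2055]
ee_rot: [0.0, 0.989, -0.147, 0.001]
contact_force: [0.0, 0.7, 0.3]
finger_gap: 0.0745
```

Request:
{"method": "jog_arm", "body": {"moves": [[0, 0.05, 0.02, 0, 0.075], [0, 0.06, 0, 0, 0.075], [0, 0.06, 0, 0, 0.075], [0, 0.06, 0, 0, 0.075], [0, 0.06, 0, 0, 0.075], [0, 0.05, 0, 0, 0.075], [0, 0, 0, 0, 0.075], [0, 0, 0, 0, 0.075]]}}

```text
time_s: 18.52
position: [0.5114, 0.0986, 0.2233]
ee_rot: [0.0, 0.989, -0.147, -0.0]
contact_force: [-0.6, -0.6, -0.2]
finger_gap: 0.0751
```

Run:
```python
from h import *
s=sensors.read_state(); print(s["position"],s["time_s"])
d=cam("top"); sc=cam("scene"); a=np.linspace(0,6.28,60)
im=d["image"].copy(); g=im.astype(int)
O=np.array([.5122,-.2398]); ex=np.array([.957,-.290]); ex/=np.linalg.norm(ex); ey=np.array([-ex[1],ex[0]])
for k,c in enumerate([-.085,0,.085]):
    p=O+c*ex
    for D,I in [(d,im),(sc,sc["image"])]:
        pts=np.array([proj(D,(p[0]+.026*np.cos(t),p[1]+.026*np.sin(t),.052)) for t in a])
        cv2.polylines(I,[np.round(pts*16).astype(np.int32)],True,(0,255,0),1,cv2.LINE_AA,4)
cv2.imwrite("pics/t7.png",cv2.resize(im[185:385,345:485],None,fx=3,fy=3)[:,:,::-1])
cv2.imwrite("pics/s7.png",cv2.resize(sc["image"][150:290,150:370],None,fx=3.5,fy=3.5)[:,:,::-1])
```

```text
[0.51135694 0.09859997 0.22332127] 18.525
```

View pics/t7.png

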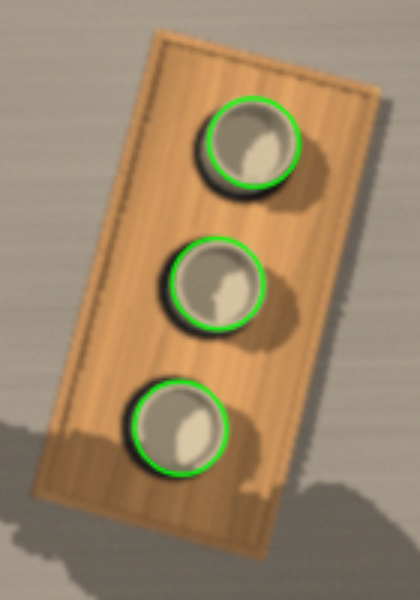

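View pics/s7.png

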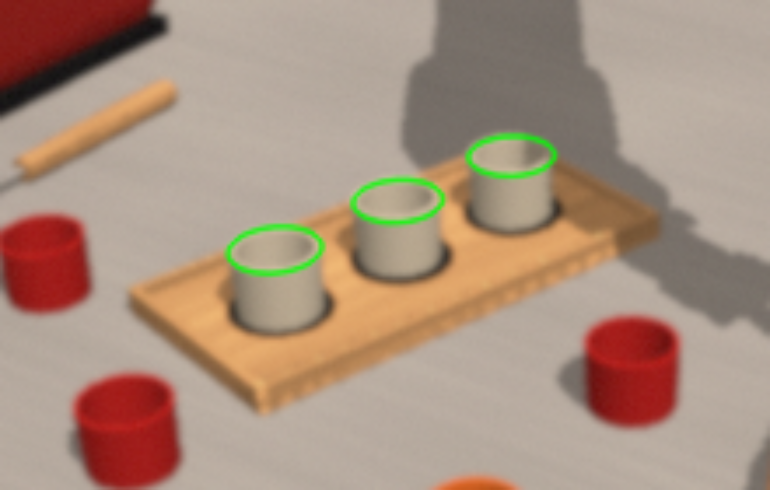

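In both views all three dishes stand upright, and their rims lie on the ideal circles (in the top crop at (254,142), (218,284) and (180,427)). The arm is clear, so I'm handing in.

```bash
python3 -c "
from rig import order; print(order.sign_off())"
```

```text
the job is handed in; nothing more can be done
None
```

I moved both white dishes from the turntable onto the tray, one on the -85 mm round and one on the centre round, and handed the job in at about 18.5 s of the 64 s allowed. Each was lowered slowly until the wrist felt contact (about 6 N and 4 N), then released; the third white dish was not touched.

In the last top and scene pictures all three dishes stand upright, with rims within about a pixel (1–2 mm) of the ideal circles over their rounds. The arm was clear of everything. The one check that did not work was an automatic circle fit on the rims: it found neither turntable dish and was about 6 mm off on dish_c. I used rim centres read by eye instead, and the other cameras agreed with them. Sign-off gave no verdict.

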